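# Dip the rinse tank and show the gauge at the loupe

### The arm

A 7-joint arm with a two-finger parallel gripper is mounted at the origin on the work surface. World frame = base frame: x ahead of the robot, y to its left, z up, the work surface at z = 0. Lengths are in mm, angles in rad, forces in N, time in s.
With the tool pointing down it reaches from about 350 to 775 mm from the base axis. Payload 3.1 kg.
Tool frame: the origin (TCP) lies at the very end of the fingers, on their centre line; the grasp point (between the pads) lies 19 mm behind it; z points along the fingers, y is the direction in which the jaws open and shut (so a half turn about z gives the same grasp; the last joint's range is limited). The gripper opens to 85 mm and grips with 20 to 120 N. Pads are 22 mm wide; open, the fingers measure 114 mm over their backs; the gripper's body (76 mm by 85 mm) begins 54 mm behind the grasp point. The pads swing forward as they close: fully open they stand 13 mm farther back than shut.
Start: joints at [-1.201, 0.311, 0.014, 1.512, -0.004, 1.319, -0.027], TCP at [220.118, 504.049, 231.304] pointing down, gripper open.
Joint ranges: [-2.7, 2.7], [-0.3, 1.91], [-1.27, 1.3], [0.12, 2.57], [-1.44, 4.58], [0.2, 2.03], [-3.05, 3.05]. Speed limits (rad/s): [2.79, 2.79, 3.14, 3.14, 3.14, 3.14, 3.14].

### API

Orientations are given as a 3x3 rotation matrix whose columns are the frame's x, y, z axes.
In Python, from workcell import * gives the robot as it stands.
- The arm moves only by the tool apply_moves, never from a script. Its argument "moves" is a list that holds one entry, the list of rows, each a list of 7 numbers: the shift along the tool's x, y, z in m, then the turn, a rotation vector about the tool's x, y, z in rad, then the finger opening in m, from 0 to 0.0854. A call has 1 to 12 rows; each row shifts and turns the commanded pose from where the row before left it, along the tool's axes as they then stand; what a row does not reach is not made up. A row lasts 1/10 s, in which the tool goes at most 50 mm and 8.59 degrees, less where a joint would pass 70% of its speed; a pose out of reach is approached as far as the arm can. A call is refused whole if a number of a shift passes 0.05 or a number of a turn 0.15, either way. A call with a gripper value outside its range is refused whole. The fingers move at their own pace and stop on an object; the grip force is fixed at half the most. Time passes only in rows, so rows that do not move let the fingers close. It gives the time, the measured TCP pose, the force and the opening at its end, in the units of the state.
- observe(): the state, without advancing time (a new reading comes with each control period).
- camera(name): name is "side" or "top" or "wrist"; returns the picture (400x640x3 uint8, red, green, blue); there is no depth.
- get_calibration(name): a dict with "K" (3x3 intrinsics, pixels), "cam_to_world" (4x4, takes a point from camera to world coordinates); the wrist camera has in their place "T_tool_cam" (4x4, takes a point from camera to tool coordinates, whose origin is the TCP and whose axes are the flange's). Camera axes: x right, y down, z forward; pixel columns grow to the right and rows downward; lengths in mm; the calibration is good to about 2 mm. A picture is of the moment at which its call begins: read the wrist's pose just before it. get_calibration takes no time and is no camera call.
- close_job(): hands the job in, once; it reports no verdict.
The state is a dict: "clock": time; "joint_positions": joint angles; "dq": joint speeds; "joint_efforts": joint torques, N m; "tcp_pos": TCP position; "orientation": TCP orientation; "wrist_force": force on the tool from outside, world axes, zero at the start; "wrist_torque": the same for the moment, N m; "gripper_width": finger opening in mm.
Only numpy, scipy, OpenCV 4.12 (cv2) and the standard library are available. Lean on these libraries where they do the work, as an engineer would, in place of code of your own. Each camera call takes 0.05 s, during which the arm holds its last target.

### The job

Lift the dip gauge with the blue grip up and off the fork hook, and put its rod down the orange guide tube of the rinse tank until the collar rests on the tube's rim; keep it seated there for a second. Then draw it right out and hold it upright at the loupe for reading, its tip straight above the red dot and level with the middle of the lens: finish holding it there, still in the gripper, steady and touching nothing else. Leave everything else on the bench where it stands.

Things in the scene. Friction and masses are not known exactly. Their poses are not given: they have to be found in the camera images.
- gauge: dip gauge, ~120 g, 178 mm long. Origin: centre of the collar's underside; z up the rod to the grip. Steel rod 10 dia, z 0 to -110 mm, last 10 mm tapered, red/yellow bands near the tip. Brass collar 32 dia, z 0 to 8. Blue rectangular grip z 8 to 68, 26 mm along x, 18 along y. Starts hanging upright, collar on the hook's two prongs, rod between them, yaw up to 0.3 rad off the hook's
- gauge_tip (a point): the lower tip of the gauge rod, 110 mm below the collar's underside; axes as gauge
- gauge_grip (a point): middle of the blue grip, where to pinch it from above (18 mm thick along y), 42 mm above the collar's underside, 26 mm below the grip's top; axes as gauge
- hook: fixed white fork hook. Origin: on the table under its post (16 mm dia), z up; base 100 x 90 x 12 mm. Two level prongs run from the post to x = -105 mm, tops 170 mm above the table, each 7 mm wide, 14 mm free between, open to -x and upwards; red end lugs stand 10 mm above them and are its highest parts: raise the gauge 12 mm or more before moving it off to -x. Gauge axis at x = -80 mm
- tank: fixed grey rinse tank with white lid, 170 (x) x 160 (y) x 90 mm high, with a black filler cap, a small steel handle and an orange guide tube on the lid. Origin: centre of its underside, z up
- tube_rim (a point): centre of the mouth of the orange upright guide tube, on the level of its rim, 140 mm above the table, at x = -30 mm on the tank; axes as tank. Tube 32 mm outside, bore 15 mm, open below for more than the rod's length; its flat rim stops the collar
- loupe: fixed reading loupe: upright round lens in a black ring (81 mm over all, centre 130 mm and top 171 mm above the table) on a thin post and a black base slab (x -95 to +40, 80 wide, 12 mm thick). Origin: on the table under the lens, z up; the lens axis is x; the base with a red dot on a white disc reaches out to -x
- read_point (a point): the point where the gauge tip is read: straight above the red dot, 60 mm in front of the lens (at x = -60 mm on the loupe) and level with its centre, 130 mm above the table; axes as loupe
- amber_bottle: bystander, loose: amber glass bottle, 56 dia x 110 mm; origin: centre of its underside
- beaker: bystander, loose: clear plastic beaker, 70 dia x 85 mm; origin: centre of its underside
- slide_box: bystander, loose: green slide box, 90 x 140 x 35 mm; origin: centre of its underside
- jar: bystander, loose: small white jar with red cap, 50 dia x 60 mm; origin: centre of its underside
- dish: bystander, loose: blue closed culture dish, 64 dia x 14 mm; origin: centre of its underside
- slide_tray: bystander, loose: aluminium slide tray with dividers, 110 x 160 x 25 mm; origin: centre of its underside
- stain_jar: bystander, loose: green glass jar with white cap, 48 dia x 80 mm; origin: centre of its underside
Not all that is in view belongs to the job. What is shaped like the loupe but pink is not meant.

How it is judged (in metres and radians):
On the way, in this order (a step that is already met when the one before it is completed fails the run):
1. the gauge is off the hook, carried by the gripper (contact force between gauge and hook below 0.02 N and distance between gauge and hook above 0.235 m and contact force between gauge and the fingers above 1 N), for 0.1 s.
2. the rod is in the guide tube with the collar resting on its rim (within 2 mm, pressing at least 0.2 N), for half a second, in the gripper's hold (z of gauge in the frame of tube_rim below 0.002 m and horizontal distance between gauge and tube_rim below 0.006 m and angle between the z axis of gauge and the z axis of tube_rim, either way round below 0.1 rad and contact force between gauge and tank above 0.2 N and contact force between gauge and the fingers above 1 N), for 0.5 s.
3. the rod is drawn right out of the tube (z of gauge_tip in the frame of tube_rim above 0.005 m and contact force between gauge and tank below 0.02 N and contact force between gauge and the fingers above 1 N), for 0.1 s.
At the end, for the whole second after the job is handed in: The gripper holds the gauge (at least 1 N) upright within 0.15 rad and still, its tip within 12 mm of the point above the red dot in each level direction and within 10 mm of the lens centre's height, touching neither hook, tank nor loupe (x of gauge_tip in the frame of read_point between -0.012 and 0.012 m and y of gauge_tip in the frame of read_point between -0.012 and 0.012 m and z of gauge_tip in the frame of read_point between -0.01 and 0.01 m and angle between gauge's own z axis and vertical below 0.15 rad and linear speed of gauge below 0.02 m/s and angular speed of gauge below 0.2 rad/s and contact force between gauge and the fingers above 1 N and contact force between gauge and hook below 0.02 N and contact force between gauge and tank below 0.02 N and contact force between gauge and loupe below 0.02 N); the arm keeps its last pose, push and grip.
It fails at once if a bystander is shoved more than 30 mm (distance of any of amber_bottle, beaker, slide_box, jar, dish, slide_tray, stain_jar from where it was at the start of the episode above 0.03 m).
It fails at once if a bystander is tipped over (angle between any of amber_bottle, beaker, slide_box, jar, dish, slide_tray, stain_jar's own z axis and vertical above 0.35 rad).
It also fails if it takes over 64 s, if anything falls off the work surface, if the arm or the gripper's body presses on something with over 40 N, if the wrist force passes 120 N, or if a joint passes its speed limit or range.

## Working session

There is one attempt and no reset: what is moved stays moved. The work goes in short steps, Python scripts to look and compute and a tool call to move; the robot and the scene stay as the last step left them, time stands still between calls to the robot, and variables do not carry over. Pictures are saved under pics/ and viewed, and the job is handed in when it is done.

Besides the shell and the picture viewer there is one more tool, called after ">>>" in YAML: its name, and indented under it one key for each argument. apply_moves: Moves the arm, as the interface text tells. Its arguments: {"type":"object","properties":{"moves":{"type":"array","items":{"type":"array","items":{"type":"array","items":{"type":"number"}}}}},"required":["moves"]}

```bash
mkdir -p pics; ls; python3 - <<'E'
from workcell import *
import cv2,numpy as np
s=observe(); print(s)
for n in("side","top","wrist"):
    im=camera(n); cv2.imwrite(f"pics/{n}0.png",im[:,:,::-1]); print(n,get_calibration(n))
E
```

```text
pics
{'clock': 0.0, 'joint_positions': array([-1.20070316,  0.31175294,  0.01398244,  1.51303122, -0.00441416,
        1.31924604, -0.0271995 ]), 'dq': array([-0.00113613, -0.00051581, -0.00034896, -0.00110186, -0.00080411,
       -0.00013026,  0.00016001]), 'joint_efforts': array([ 7.46023233e-06, -3.79911625e+01,  1.45975831e-01, -2.30588812e+01,
        1.21644989e-02,  1.36138007e-02,  3.47642533e-06]), 'tcp_pos': array([219.82497383, 503.35712199, 230.21655032]), 'orientation': array([[-9.16437806e-01,  4.00176161e-01, -8.87813637e-04],
       [ 4.00177137e-01,  9.16435079e-01, -2.23693247e-03],
       [-8.15434859e-05, -2.40529220e-03, -9.99997104e-01]]), 'wrist_force': array([-0.51481305, -0.16467314, -0.31142355]), 'wrist_torque': array([ 0.03841196, -0.00677812, -0.01768825]), 'gripper_width': 85.26763291781097}
side {'K': array([[499.58353456,   0.        , 319.63949721],
       [  0.        , 499.58353456, 198.28042469],
       [  0.        ,   0.        ,   1.        ]]), 'cam_to_world': array([[ 9.47664342e-01, -2.46284285e-01,  2.03165810e-01,
         3.17796304e+02],

[... 602 characters left out ...]
+01],
       [ 1.59062472e-03, -2.00569639e-01, -9.79678156e-01,
         1.30808353e+03],
       [ 0.00000000e+00,  0.00000000e+00,  0.00000000e+00,
         1.00000000e+00]])}
wrist {'K': array([[288.57949474,   0.        , 322.16649086],
       [  0.        , 288.57949474, 202.14672902],
       [  0.        ,   0.        ,   1.        ]]), 'T_tool_cam': array([[-9.76799929e-05, -9.58902491e-01, -2.83735797e-01,
         7.13508942e+01],
       [ 9.99999985e-01, -5.40160344e-05, -1.61713404e-04,
         2.90636796e-01],
       [ 1.39741103e-04, -2.83735809e-01,  9.58902483e-01,
        -1.42348291e+02],
       [ 0.00000000e+00,  0.00000000e+00,  0.00000000e+00,
         1.00000000e+00]])}
```

View pics/side0.png

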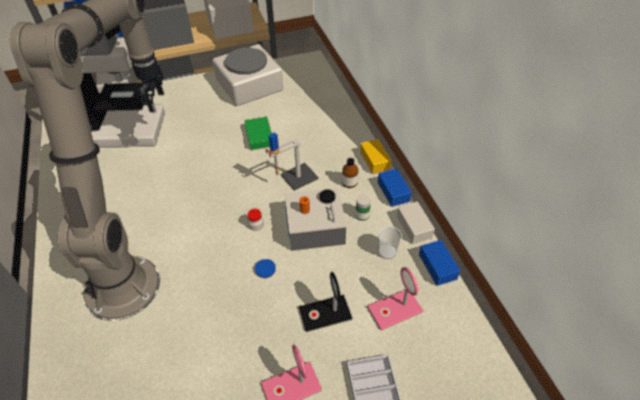

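View pics/top0.png

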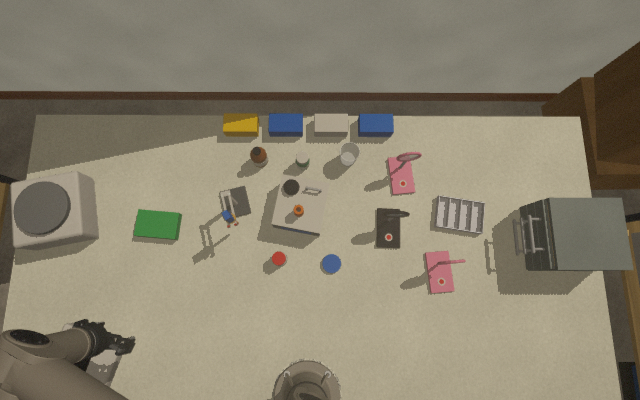

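View pics/wrist0.png

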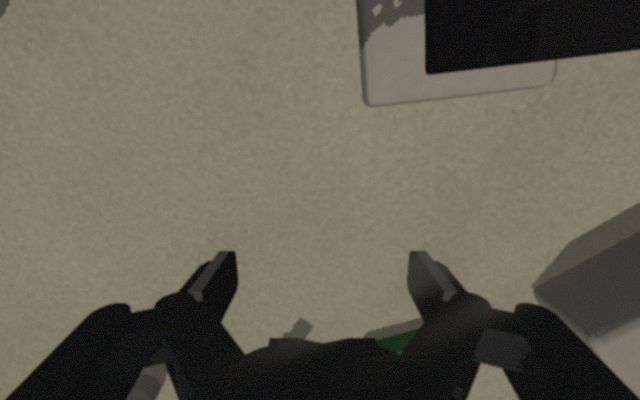

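```bash
python3 - <<'E'
import cv2
t=cv2.imread('pics/top0.png');s=cv2.imread('pics/side0.png')
f=lambda im,x,y,w,h,k,n:cv2.imwrite('pics/'+n,cv2.resize(im[y:y+h,x:x+w],None,fx=k,fy=k,interpolation=cv2.INTER_CUBIC))
f(t,190,170,150,100,5,'c1.png')
f(t,360,140,110,80*2,3.7,'c2.png')
f(s,230,120,150,110,5,'c3.png')
f(s,250,250,180,150,4,'c4.png')
E
```

```text
(no output)
```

View pics/c1.png

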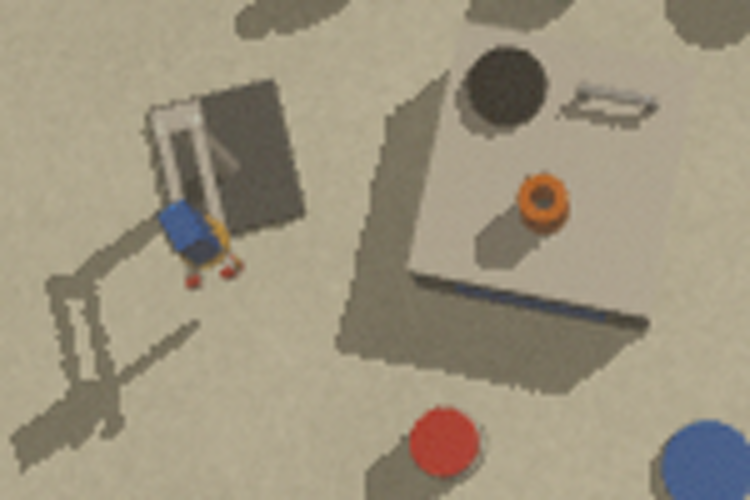

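View pics/c2.png

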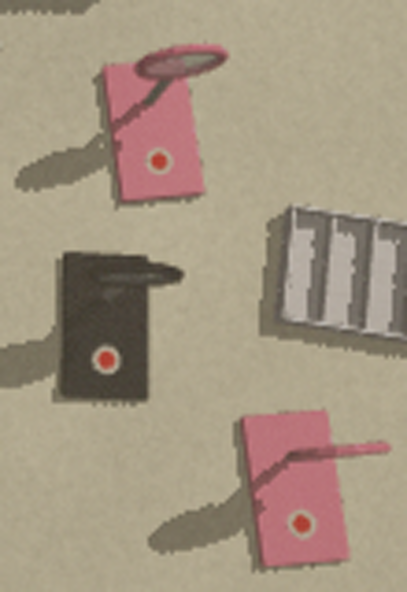

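View pics/c3.png

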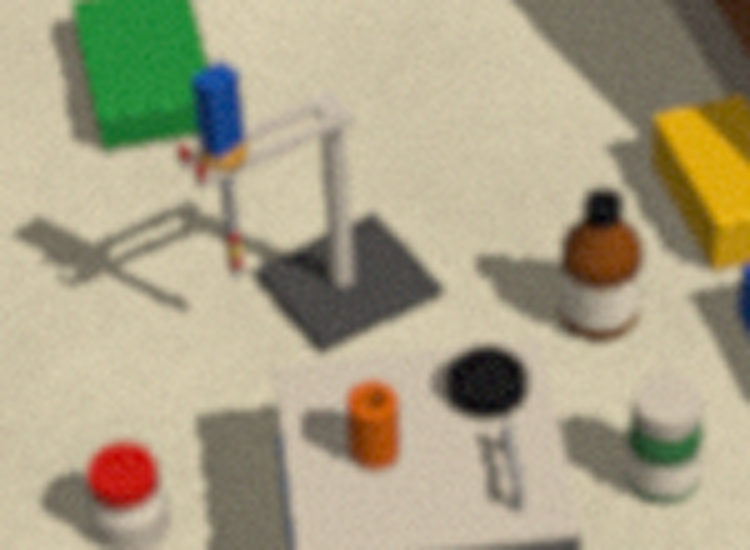

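View pics/c4.png

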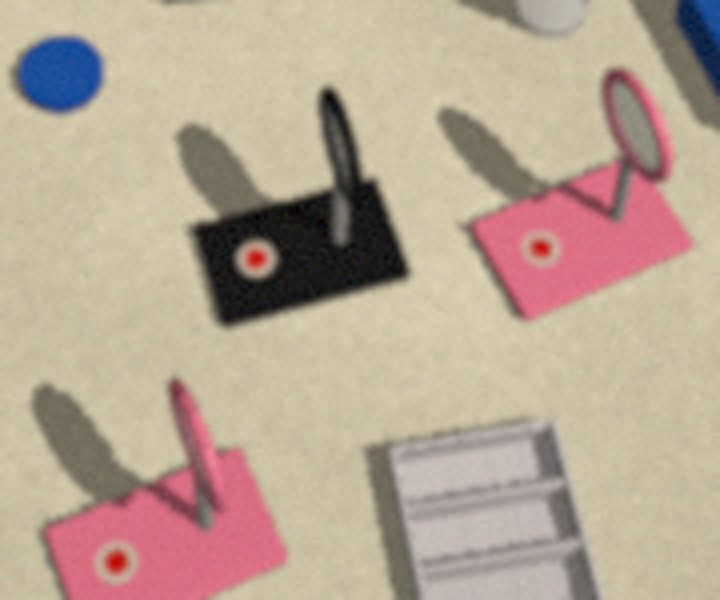

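```bash
cat > h.py <<'E'
from workcell import *
import numpy as np,cv2
def ray(n,u,v,pose=None):
    c=get_calibration(n);K=c['K']
    if n=='wrist':
        T=np.eye(4);T[:3,:3]=pose[1];T[:3,3]=pose[0];M=T@c['T_tool_cam']
    else: M=c['cam_to_world']
    d=M[:3,:3]@np.linalg.solve(K,[u,v,1.]);return M[:3,3],d/np.linalg.norm(d)
def onz(n,u,v,z,pose=None):
    o,d=ray(n,u,v,pose);return o+d*(z-o[2])/d[2]
def tri(*rs):
    A=0;b=0
    for o,d in rs:
        P=np.eye(3)-np.outer(d,d);A=A+P;b=b+P@o
    p=np.linalg.solve(A,b);return p,[np.linalg.norm((np.eye(3)-np.outer(d,d))@(p-o)) for o,d in rs]
def proj(n,p,pose=None):
    c=get_calibration(n);K=c['K']
    if n=='wrist':
        T=np.eye(4);T[:3,:3]=pose[1];T[:3,3]=pose[0];M=T@c['T_tool_cam']
    else: M=c['cam_to_world']
    q=M[:3,:3].T@(np.asarray(p,float)-M[:3,3]);q=K@q;return q[:2]/q[2]
E
python3 - <<'E'
from h import *
np.set_printoptions(precision=1,suppress=True)
C={'1':(190,170,5,'top'),'2':(360,140,3.7,'top'),'3':(230,120,5,'side'),'4':(250,250,4,'side')}
def P(c,u,v,z):
    x,y,k,n=C[c];return onz(n,(u+.5)/k-.5+x,(v+.5)/k-.5+y,z)
print('dot',P('2',106,360,12),P('4',256,259,12))
print('base corners top',[P('2',*q,12) for q in[(64,253),(148,257),(148,401),(57,396)]])
print('base corners side',[P('4',*q,12) for q in[(193,228),(374,182),(408,275),(225,323)]])
print('tube',P('1',543,198,140),P('3',373,394,140))
print('lid corners',[P('1',*q,90) for q in[(412,270),(648,320),(455,25),(690,58)]])
print('lugs',P('1',193,275,180),P('1',230,264,180),P('3',184,153,180),P('3',201,170,180))
print('post top',P('1',178,115,170),P('3',330,108,170))
print('hookbase',[P('1',*q,12) for q in[(275,80),(303,213)]],[P('3',*q,12) for q in[(375,213),(441,288),(323,348),(258,273)]])
print('grip top',P('3',217,70,238))
print('collar',P('3',224,160,178),P('1',217,240,178))
print('tip',P('3',237,268,60))
for nm,q,z in [('redjar',(445,442),60),('dish',(705,460),14)]: print(nm,P('1',*q,z))
print('amber',onz('top',258,155,110),'stain',onz('top',303,160,80),'green',onz('top',158,224,35),'beaker',onz('top',349,155,85),'pink',onz('top',403,183,12),onz('top',441,282,12), onz('top',462,262,171),onz('top',427,265,171))
E
```

```text
dot [ 501.5 -274.8   12. ] [ 503.3 -274.8   12. ]
base corners top [array([ 601.5, -239.4,   12. ]), array([ 597.8, -317.7,   12. ]), array([ 464.1, -311.8,   12. ]), array([ 468.4, -228.6,   12. ])]
base corners side [array([ 469.2, -237.6,   12. ]), array([ 601.4, -244.4,   12. ]), array([ 598.1, -320.3,   12. ]), array([ 468.7, -313.5,   12. ])]
tube [573.9  28.4 140. ] [577.4  32.7 140. ]
lid corners [array([535.6, 114. ,  90. ]), array([503.6, -37.9,  90. ]), array([698.9,  89.3,  90. ]), array([676.7, -66. ,  90. ])]
lugs [519.8 235.2 180. ] [526.4 213.4 180. ] [516.3 232.  180. ] [522.5 213.3 180. ]
post top [619.7 251.1 170. ] [618.4 252.8 170. ]
hookbase [array([680.1, 220.9,  12. ]), array([585.8, 198.1,  12. ])] [array([660.2, 307.1,  12. ]), array([681.1, 221.1,  12. ]), array([587.7, 193.9,  12. ]), array([565.3, 277. ,  12. ])]
grip top [543.8 235.6 238. ]
collar [538.9 219.5 178. ] [541.2 222.2 178. ]
tip [543.6 239.7  60. ]
redjar [427.4  93.2  60. ]
dish [418.1 -77.6  14. ]
amber [759.9 163.1 110. ] stain [752.5  15.8  80. ] green [541. 503.  35.] beaker [ 768.8 -138.6   85. ] pink [ 690.7 -333.7   12. ] [ 351.9 -444.4   12. ] [ 411.4 -457.   171. ] [ 402.5 -353.3  171. ]
```

Candidates, top image. Blue grip: the upright grip on the fork at (228,216). The dish (331,263) and the shelf boxes (285,125) and (376,125) are also blue, but not it. Loupe: the black one with its dot at (388,237). The pink ones at (403,183) and (441,282) are not meant. Tube: orange at (298,210). The crops confirm these choices. I'll move above the gauge for a wrist view.

>>> apply_moves:
  moves:
    - [[-0.039,-0.014,-0.008,0,0,0,0.085],[-0.039,-0.014,-0.008,0,0,0,0.085],[-0.039,-0.014,-0.008,0,0,0,0.085],[-0.039,-0.014,-0.008,0,0,0,0.085],[-0.039,-0.014,-0.008,0,0,0,0.085],[-0.039,-0.014,-0.008,0,0,0,0.085],[-0.039,-0.014,-0.008,0,0,0,0.085],[-0.039,-0.014,-0.008,0,0,0,0.085],[-0.039,-0.014,-0.008,0,0,0,0.085],[-0.036,-0.012,-0.008,0,0,0,0.085]]

```text
clock: 1.15
tcp_pos: [520.6, 220.8, 311.4]
orientation: [[-0.916, 0.401, -0.0], [0.401, 0.916, -0.001], [0.0, -0.001, -1.0]]
wrist_force: [-0.1, 0.0, -0.0]
gripper_width: 84.7
```

>>> apply_moves:
  moves:
    - [[0,0,0,0,0,-0.14,0.085],[0,0,0,0,0,-0.14,0.085],[0,0,0,0,0,-0.14,0.085],[0,0,0,0,0,-0.14,0.085],[0,0,0,0,0,-0.14,0.085],[0,0,0,0,0,0,0.085],[0,0,0,0,0,0,0.085]]

```text
clock: 1.85
tcp_pos: [519.4, 222.6, 311.0]
orientation: [[-0.96, -0.281, -0.001], [-0.281, 0.96, -0.0], [0.001, -0.0, -1.0]]
wrist_force: [-0.0, -1.6, -0.4]
gripper_width: 84.8
```

```bash
python3 - <<'E'
from h import *
s=observe();print(s['clock'],s['tcp_pos'],s['orientation'].round(3),s['joint_positions'].round(2))
np.savez('p1.npz',p=s['tcp_pos'],R=s['orientation'])
im=camera('wrist')[:,:,::-1];cv2.imwrite('pics/w1.png',im)
E
```

```text
1.85 [519.43627482 222.60743131 310.99594319] [[-0.96  -0.281 -0.001]
 [-0.281  0.96  -0.   ]
 [ 0.001 -0.    -1.   ]] [-0.55  0.32  0.15  1.31 -0.05  1.52  1.46]
```

View pics/w1.png

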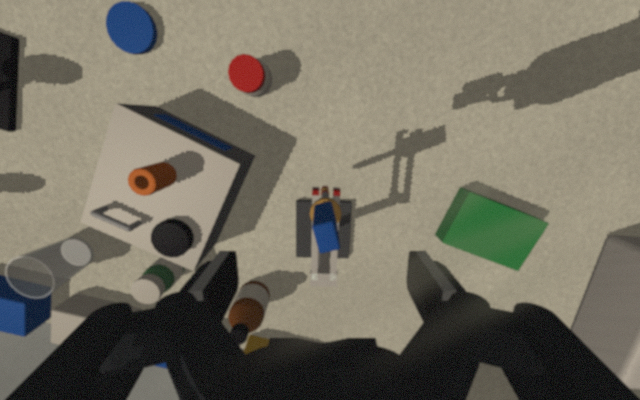

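```bash
python3 - <<'E'
import cv2
t=cv2.imread('pics/w1.png')
f=lambda im,x,y,w,h,k,n:cv2.imwrite('pics/'+n,cv2.resize(im[y:y+h,x:x+w],None,fx=k,fy=k,interpolation=cv2.INTER_CUBIC))
f(t,290,180,70,110,7,'d1.png')
f(t,70,90,200,180,4,'d2.png')
E
```

```text
(no output)
```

View pics/d1.png

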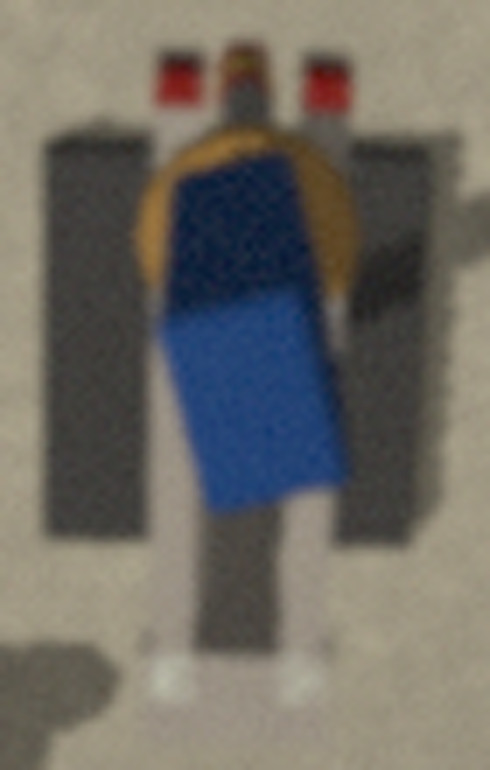

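View pics/d2.png

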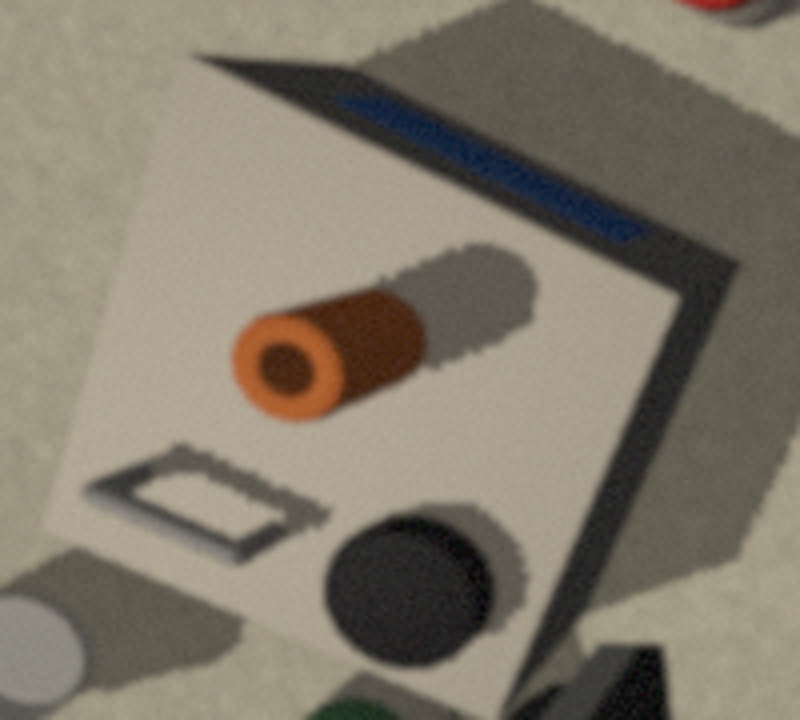

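```bash
python3 - <<'E'
from h import *
np.set_printoptions(precision=1,suppress=True)
z=np.load('p1.npz');pose=(z['p'],z['R'])
W=lambda u,v,h:onz('wrist',(u+.5)/7-.5+290,(v+.5)/7-.5+180,h,pose)
c=[W(*q,238) for q in[(163,330),(297,288),(345,478),(210,510)]]
for a in c:print(a)
print('centre',np.mean(c,0),[np.linalg.norm(c[i]-c[(i+1)%4]) for i in range(4)])
l=(c[3]+c[2])-(c[0]+c[1]);w=(c[0]+c[3])-(c[1]+c[2]);print('yaw long',np.arctan2(l[1],l[0]),'short-90',np.arctan2(w[1],w[0])-np.pi/2)
cc=[W(*q,178) for q in[(133,235),(358,235),(248,126)]];print('collar L,R,front',cc, (cc[0]+cc[1])/2)
lg=[W(182,82,180),W(328,88,180)];pt=[W(165,680,170),W(305,680,170)];print('lugs',lg,'post',pt);d=sum(pt)-sum(lg);print('hookyaw',np.arctan2(d[1],d[0]))
D=lambda u,v,h:onz('wrist',(u+.5)/4-.5+70,(v+.5)/4-.5+90,h,pose)
print('tube',D(289,366,140))
r=lambda n,u,v,p=None:ray(n,u,v,p)
print(tri(r('top',298.2,209.2),r('side',304.2,198.4),r('wrist',(289.5)/4-.5+70,366.5/4-.5+90,pose)))
print('lens/black at wrist')
E
```

```text
[533.9 218.8 238. ]
[524.7 232.  238. ]
[545.6 244.2 238. ]
[554.  230.2 238. ]
centre [539.5 231.3 238. ] [np.float64(16.059852792450684), np.float64(24.253993594886783), np.float64(16.279029806258876), np.float64(23.171905878554778)]
yaw long 0.5220594807254618 short-90 -2.567699743915257
collar L,R,front [array([544.1, 215.2, 178. ]), array([534.9, 246.2, 178. ]), array([523.8, 226.4, 178. ])] [539.5 230.7 178. ]
lugs [array([519.8, 215.6, 180. ]), array([514.9, 235.4, 180. ])] post [array([616.9, 240.4, 170. ]), array([610.7, 261.7, 170. ])]
hookyaw 0.25843016189289325
tube [572.9  29.5 140. ]
(array([574.3,  29.5, 141.8]), [np.float64(1.3547033784972464), np.float64(2.730786674723037), np.float64(2.0642905822565942)])
lens/black at wrist
```

>>> apply_moves:
  moves:
    - [[0,0,0,0,0,-0.119,0.085],[0,0,0,0,0,-0.119,0.085],[-0.011,-0.0015,0.02,0,0,0,0.085],[-0.011,-0.0015,0.02,0,0,0,0.085],[0,0,0.01,0,0,0,0.085],[0,0,0,0,0,0,0.085],[0,0,0,0,0,0,0.085]]

```text
clock: 2.6
tcp_pos: [539.9, 231.1, 261.9]
orientation: [[-0.865, -0.502, 0.0], [-0.502, 0.865, 0.0], [-0.0, -0.0, -1.0]]
wrist_force: [0.3, -0.2, -0.1]
gripper_width: 84.9
```

```bash
python3 - <<'E'
from h import *
s=observe();print(s['clock'],s['tcp_pos'],s['orientation'].round(3))
np.savez('p2.npz',p=s['tcp_pos'],R=s['orientation'])
im=camera('wrist')[:,:,::-1];cv2.imwrite('pics/w2.png',im)
cv2.imwrite('pics/w2c.png',cv2.resize(im[180:380,200:450],None,fx=3,fy=3,interpolation=cv2.INTER_CUBIC))
E
```

```text
2.6 [539.8777301  231.13681712 261.86085557] [[-0.865 -0.502  0.   ]
 [-0.502  0.865  0.   ]
 [-0.    -0.    -1.   ]]
```

View pics/w2c.png

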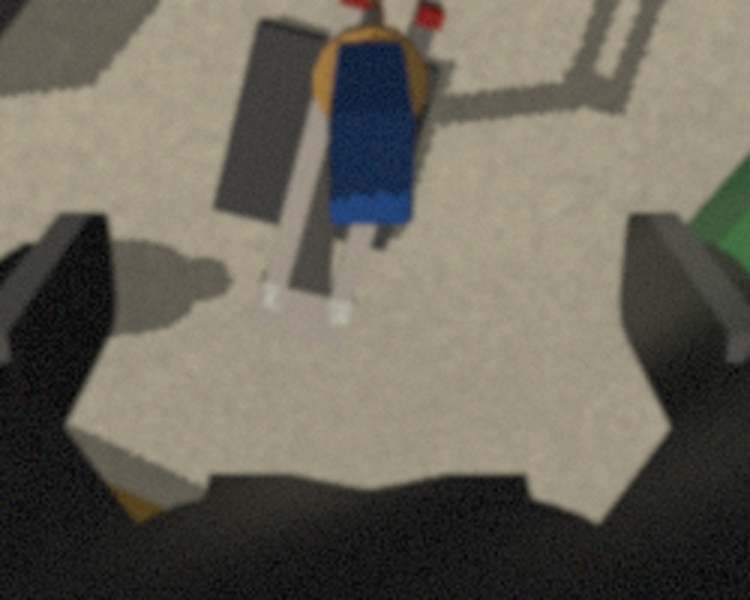

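```bash
python3 - <<'E'
from h import *
z=np.load('p2.npz');pose=(z['p'],z['R'])
for u,v in[(330,220),(412,220)]:
    p=onz('wrist',(u+.5)/3-.5+200,(v+.5)/3-.5+180,238,pose);print(pose[1].T@(p-pose[0]))
E
```

```text
[-11.33424108  -8.36301907  23.86426491]
[-11.32898787   8.95381462  23.8633069 ]
```

>>> apply_moves:
  moves:
    - [[0,0,0.02,0,0,0,0.085],[0,0,0.02,0,0,0,0.085],[0,0,0.015,0,0,0,0.085],[0,0,0.01,0,0,0,0.085],[0,0,0.003,0,0,0,0.085],[0,0,0,0,0,0,0.085],[0,0,0,0,0,0,0.085]]

```text
clock: 3.35
tcp_pos: [540.8, 231.5, 194.5]
orientation: [[-0.865, -0.502, 0.002], [-0.502, 0.865, 0.001], [-0.002, -0.0, -1.0]]
wrist_force: [-0.2, -0.3, 0.3]
gripper_width: 84.9
```

```bash
python3 - <<'E'
from h import *
s=observe();print(s['clock'],s['tcp_pos'])
im=camera('wrist')[:,:,::-1];cv2.imwrite('pics/w3c.png',cv2.resize(im[150:380,200:450],None,fx=2.5,fy=2.5,interpolation=cv2.INTER_CUBIC))
im=camera('side')[:,:,::-1];cv2.imwrite('pics/s3c.png',cv2.resize(im[70:220,200:400],None,fx=4,fy=4,interpolation=cv2.INTER_CUBIC))
E
```

```text
3.35 [540.75942345 231.47635529 194.49860261]
```

View pics/w3c.png

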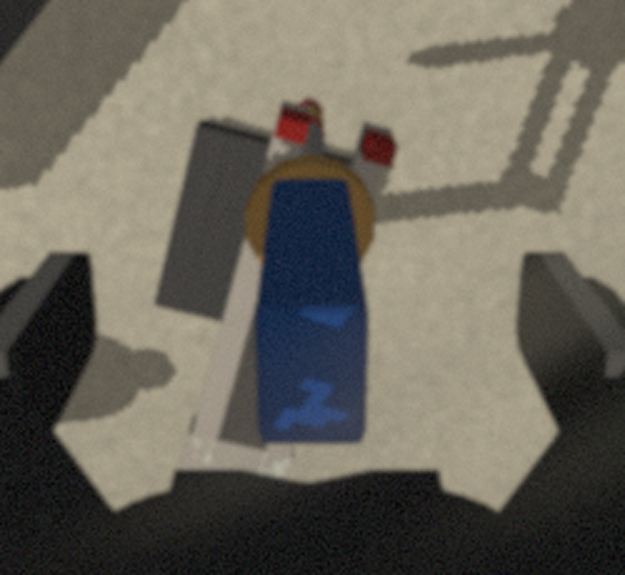

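View pics/s3c.png

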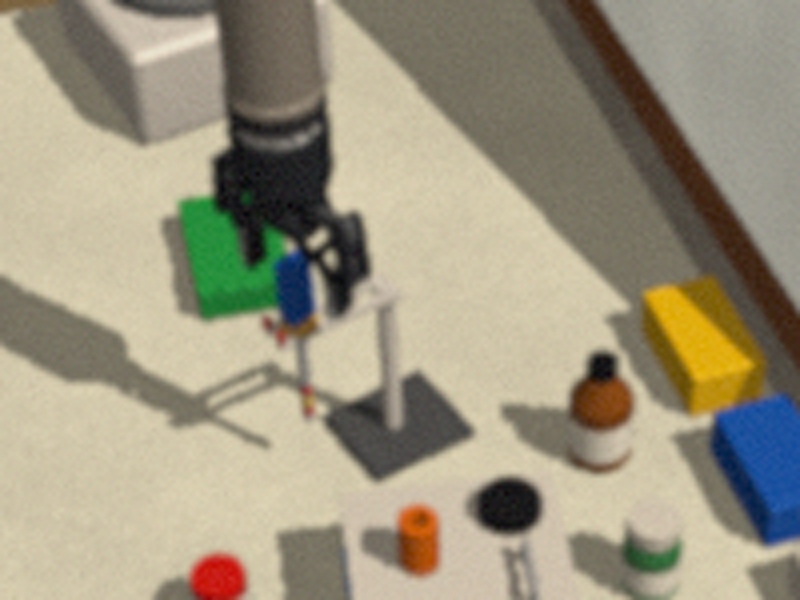

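The pads straddle the grip, which is aligned and centred to within about 1 mm. Closing now.

>>> apply_moves:
  moves:
    - [[0,0,0.001,0,0,0,0.0],[0,0,0,0,0,0,0.0],[0,0,0,0,0,0,0.0],[0,0,0,0,0,0,0.0],[0,0,0,0,0,0,0.0],[0,0,0,0,0,0,0.0],[0,0,0,0,0,0,0.0],[0,0,0,0,0,0,0.0]]

```text
clock: 4.25
tcp_pos: [540.2, 231.2, 192.4]
orientation: [[-0.865, -0.502, 0.0], [-0.502, 0.865, 0.0], [-0.0, -0.0, -1.0]]
wrist_force: [-0.3, -0.5, 0.2]
gripper_width: 17.4
```

>>> apply_moves:
  moves:
    - [[0,0,-0.01,0,0,0,0.0],[0,0,-0.02,0,0,0,0.0],[0,0,-0.02,0,0,0,0.0],[0,0,0,0,0,0,0.0],[0,0,0,0,0,0,0.0]]

```text
clock: 4.75
tcp_pos: [540.1, 231.1, 242.4]
orientation: [[-0.865, -0.502, 0.0], [-0.502, 0.865, 0.0], [-0.0, -0.0, -1.0]]
wrist_force: [-0.1, -0.3, -1.7]
gripper_width: 17.4
```

```bash
python3 - <<'E'
from h import *
s=observe();print(s['clock'],s['tcp_pos'],s['gripper_width'],s['wrist_force'])
im=camera('wrist')[:,:,::-1];cv2.imwrite('pics/w4c.png',cv2.resize(im[150:380,200:450],None,fx=2.5,fy=2.5,interpolation=cv2.INTER_CUBIC))
im=camera('side')[:,:,::-1];cv2.imwrite('pics/s4c.png',cv2.resize(im[70:220,200:400],None,fx=4,fy=4,interpolation=cv2.INTER_CUBIC))
E
```

```text
4.75 [540.13481287 231.14547599 242.38402879] 17.411999820647132 [-0.08205191 -0.28328348 -1.6835936 ]
```

View pics/w4c.png

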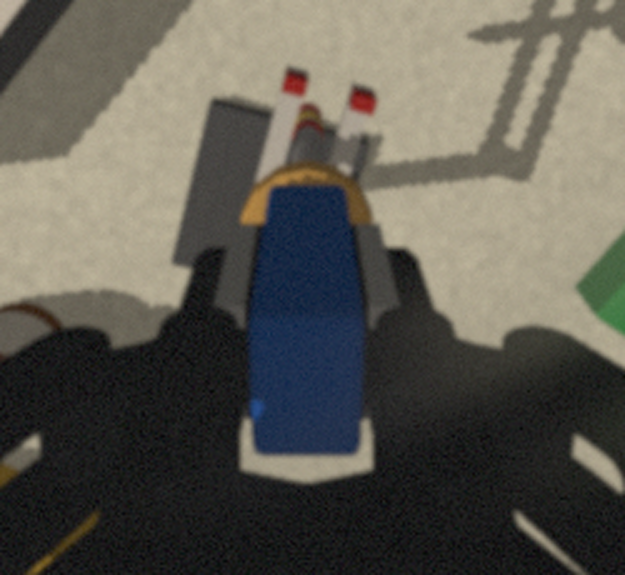

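View pics/s4c.png

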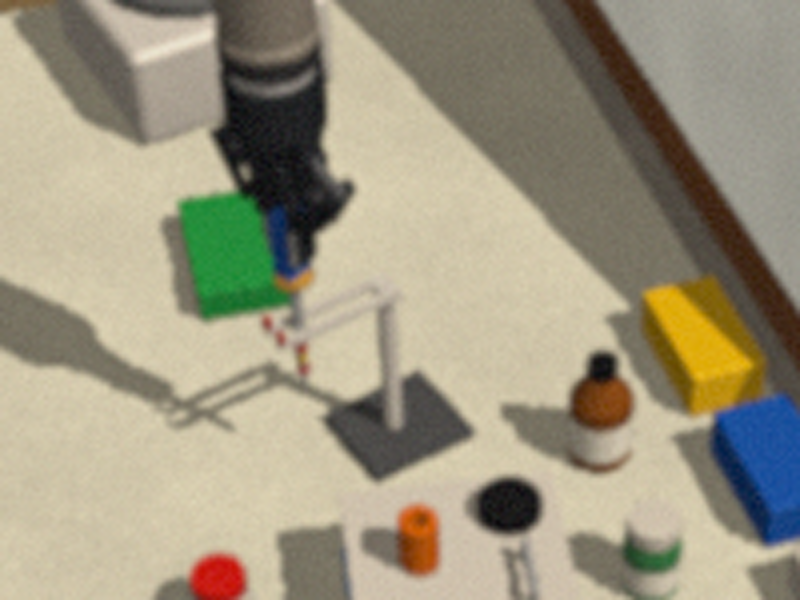

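>>> apply_moves:
  moves:
    - [[0.019,0.005,-0.02,0,0,0,0.0],[0.0385,0.0105,-0.02,0,0,0,0.0],[0.0385,0.0105,-0.02,0,0,0,0.0],[0.018,-0.01,0,0,0,0,0.0],[0.018,-0.036,0,0,0,0,0.0],[0.018,-0.036,0,0,0,0,0.0],[0.018,-0.036,0,0,0,0,0.0],[0.018,-0.036,0,0,0,0,0.0],[0.018,-0.036,0,0,0,0,0.0],[0.01,-0.03,0,0,0,0,0.0],[0,0,0,0,0,0,0.0],[0,0,0,0,0,0,0.0]]

```text
clock: 6.05
tcp_pos: [451.8, -44.5, 301.3]
orientation: [[-0.866, -0.5, -0.002], [-0.5, 0.866, 0.001], [0.002, 0.002, -1.0]]
wrist_force: [-0.9, 1.5, -1.2]
gripper_width: 17.3
```

>>> apply_moves:
  moves:
    - [[-0.025,0.001,0,0,0,0,0.0],[-0.04,0.001,0,0,0,0,0.0],[-0.04,0.001,0,0,0,0,0.0],[-0.025,0,0,0,0,0,0.0],[-0.012,0,0,0,0,0,0.0],[0,0,0,0,0,0,0.0],[0,0,0,0,0,0,0.0],[0,0,0,0,0,0,0.0]]

```text
clock: 6.85
tcp_pos: [572.9, 29.6, 302.3]
orientation: [[-0.865, -0.502, -0.001], [-0.502, 0.865, -0.0], [0.001, 0.0, -1.0]]
wrist_force: [0.3, -0.5, -1.5]
gripper_width: 17.2
```

```bash
cat > snap.py <<'E'
import sys
from h import *
t=sys.argv[1]
s=observe();print(s['clock'],s['tcp_pos'],s['orientation'].round(3).tolist(),s['gripper_width'],s['wrist_force'])
np.savez(f'p{t}.npz',p=s['tcp_pos'],R=s['orientation'])
for n in('wrist','side','top'):
    cv2.imwrite(f'pics/{n}{t}.png',camera(n)[:,:,::-1])
def crop(n,x,y,w,h,k):
    im=cv2.imread(f'pics/{n}{t}.png');cv2.imwrite(f'pics/{n}{t}c.png',cv2.resize(im[y:y+h,x:x+w],None,fx=k,fy=k,interpolation=cv2.INTER_CUBIC))
crop('wrist',260,130,130,130,4.5);crop('side',*map(int,sys.argv[2:6]),6);crop('top',*map(int,sys.argv[6:10]),6)
E
python3 snap.py 5 255 140 100 80 250 160 100 90
```

```text
6.85 [572.87056481  29.59975096 302.30488941] [[-0.865, -0.502, -0.001], [-0.502, 0.865, -0.0], [0.001, 0.0, -1.0]] 17.201930968035377 [ 0.3406776  -0.49959478 -1.5084255 ]
```

View pics/wrist5c.png

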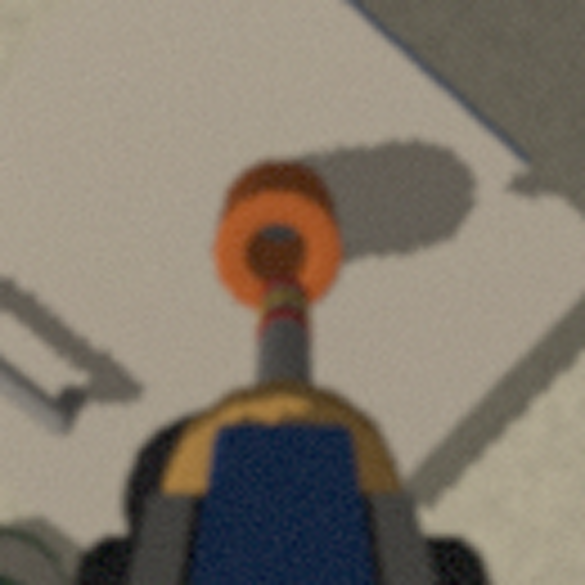

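View pics/side5c.png

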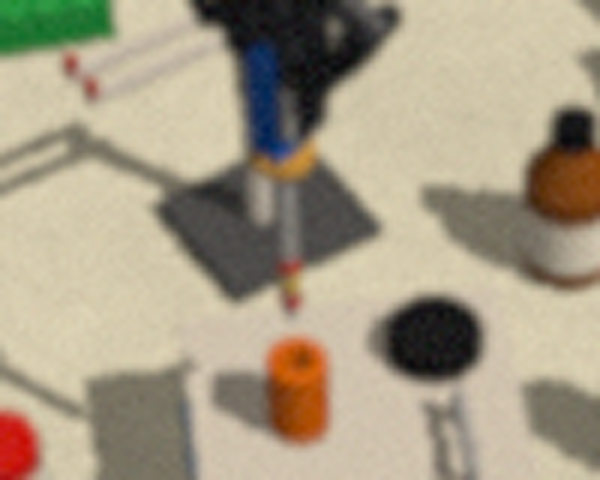

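View pics/top5c.png

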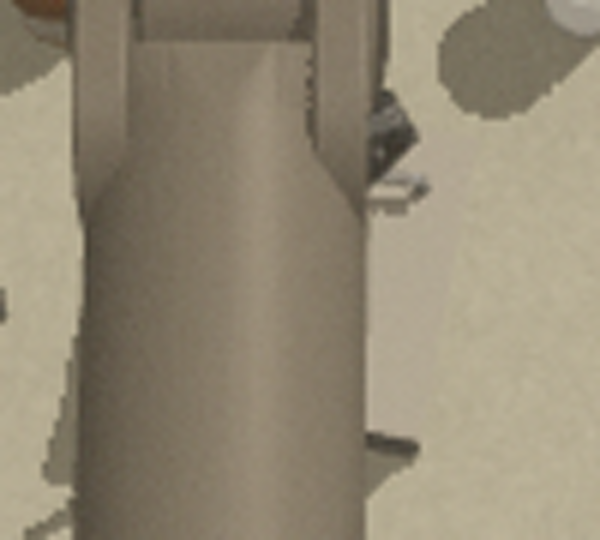

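```bash
python3 - <<'E'
from h import *
np.set_printoptions(precision=1,suppress=True)
z=np.load('p5.npz');pose=(z['p'],z['R'])
w=lambda u,v:((u+.5)/4.5-.5+260,(v+.5)/4.5-.5+130); s=lambda u,v:((u+.5)/6-.5+255,(v+.5)/6-.5+140)
inw=lambda p:(np.array(p)+.5-[260,130])*4.5-.5
ins=lambda p:(np.array(p)+.5-[255,140])*6-.5
tip=pose[0]-[0,0,132.4]
print('pred tip wrist',inw(proj('wrist',tip,pose)),'side',ins(proj('side',tip)))
for zz in(138,140): print('rim wrist',onz('wrist',*w(277,250),zz,pose),'side',onz('side',*s(298,355),zz))
print(tri(ray('wrist',*w(277,250),pose),ray('side',*s(298,355))))
print('tip', onz('wrist',*w(283,282),169.9,pose),onz('side',*s(292,308),169.9))
print(tri(ray('wrist',*w(283,282),pose),ray('side',*s(292,308))))
E
```

```text
pred tip wrist [283.7 283.8] side [288.6 319. ]
rim wrist [573.5  28.2 138. ] side [577.6  33.  138. ]
rim wrist [573.1  27.9 140. ] side [577.1  31.3 140. ]
(array([574.2,  27.4, 144.2]), [np.float64(1.8871559252838537), np.float64(1.8871559252839463)])
tip [572.6  29.3 169.9] [576.6  36.1 169.9]
(array([572.6,  28.2, 178.4]), [np.float64(1.8932159407862), np.float64(1.8932159407865128)])
```

>>> apply_moves:
  moves:
    - [[0,-0.0013,0.01,0,0,0,0.0],[0,0,0.01,0,0,0,0.0],[0,0,0.005,0,0,0,0.0],[0,0,0,0,0,0,0.0],[0,0,0,0,0,0,0.0]]

```text
clock: 7.5
tcp_pos: [574.3, 28.8, 277.0]
orientation: [[-0.865, -0.502, -0.001], [-0.502, 0.865, -0.0], [0.0, 0.0, -1.0]]
wrist_force: [-0.4, -0.3, -0.6]
gripper_width: 17.5
```

```bash
python3 snap.py 6 275 160 60 60 250 160 100 90; python3 - <<'E'
import cv2
im=cv2.imread('pics/wrist6.png')[155:225,280:360]
cv2.imwrite('pics/wrist6c.png',cv2.resize(im,None,fx=8,fy=8,interpolation=cv2.INTER_CUBIC))
E
```

```text
7.5 [574.30786791  28.77356001 277.03945064] [[-0.865, -0.502, -0.001], [-0.502, 0.865, -0.0], [0.0, 0.0, -1.0]] 17.47185731585144 [-0.37309029 -0.33802455 -0.59666618]
```

View pics/wrist6c.png

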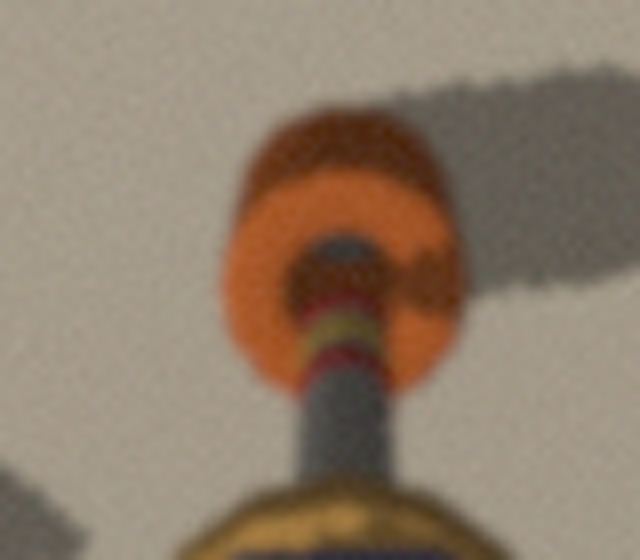

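View pics/side6c.png

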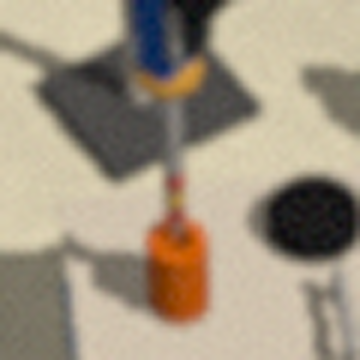

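```bash
python3 - <<'E'
from h import *
np.set_printoptions(precision=1,suppress=True)
z=np.load('p6.npz');pose=(z['p'],z['R'])
inw=lambda p:(np.array(p)+.5-[280,155])*8-.5
ins=lambda p:(np.array(p)+.5-[275,160])*6-.5
for zz in(144.6,140): print(zz,inw(proj('wrist',[*pose[0][:2],zz],pose)),ins(proj('side',[*pose[0][:2],zz])))
c=[proj('wrist',[pose[0][0]+16*np.cos(a),pose[0][1]+16*np.sin(a),140],pose) for a in np.linspace(0,6.28,60)];c=np.array([inw(q) for q in c]);print(c.min(0),c.max(0))
c=[proj('wrist',[pose[0][0]+7.5*np.cos(a),pose[0][1]+7.5*np.sin(a),140],pose) for a in np.linspace(0,6.28,60)];c=np.array([inw(q) for q in c]);print(c.min(0),c.max(0))
c=[proj('side',[pose[0][0]+16*np.cos(a),pose[0][1]+16*np.sin(a),140]) for a in np.linspace(0,6.28,60)];c=np.array([ins(q) for q in c]);print(c.min(0),c.max(0))
E
```

```text
144.6 [344.8 304.6] [173.8 233.8]
140 [344.8 295.3] [174.2 240. ]
[216.6 169.2] [473.  417.7]
[284.7 236.7] [404.9 353.2]
[142.  216.1] [206.3 264.2]
```

>>> apply_moves:
  moves:
    - [[0.0008,0.0001,0.003,0,0,0,0.0],[0,0,0.004,0,0,0,0.0],[0,0,0.005,0,0,0,0.0],[0,0,0.008,0,0,0,0.0],[0,0,0.008,0,0,0,0.0],[0,0,0,0,0,0,0.0],[0,0,0,0,0,0,0.0]]

```text
clock: 8.35
tcp_pos: [573.4, 28.4, 248.8]
orientation: [[-0.865, -0.502, -0.001], [-0.502, 0.865, -0.0], [0.001, 0.0, -1.0]]
wrist_force: [0.3, -0.2, -0.7]
gripper_width: 17.5
```

```bash
python3 snap.py 7 275 150 60 70 250 160 100 90; python3 - <<'E'
import cv2
im=cv2.imread('pics/wrist7.png')[145:225,280:360]
cv2.imwrite('pics/wrist7c.png',cv2.resize(im,None,fx=7,fy=7,interpolation=cv2.INTER_CUBIC))
E
```

```text
8.35 [573.44382564  28.39920136 248.84748425] [[-0.865, -0.502, -0.001], [-0.502, 0.865, -0.0], [0.001, 0.0, -1.0]] 17.507038986975928 [ 0.30287361 -0.15544858 -0.70617462]
```

View pics/wrist7c.png

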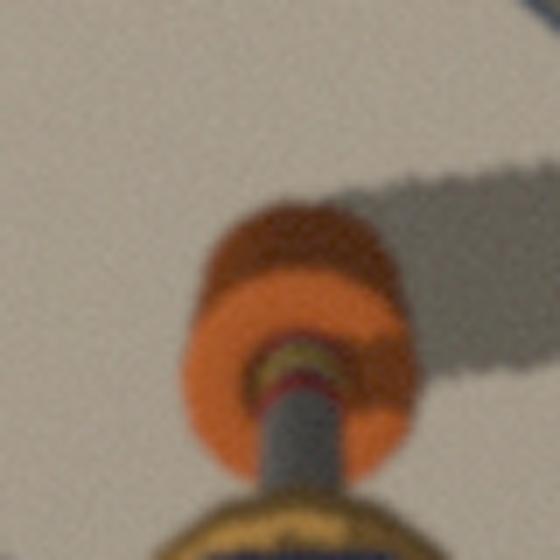

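View pics/side7c.png

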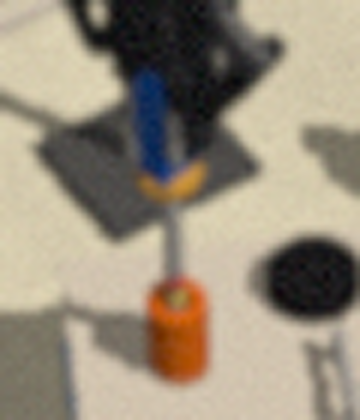

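The rod has entered the bore and the force is near zero. I'll go further down.

>>> apply_moves:
  moves:
    - [[0,0,0.012,0,0,0,0.0],[0,0,0.015,0,0,0,0.0],[0,0,0.015,0,0,0,0.0],[0,0,0.015,0,0,0,0.0],[0,0,0.012,0,0,0,0.0],[0,0,0.008,0,0,0,0.0],[0,0,0,0,0,0,0.0],[0,0,0,0,0,0,0.0]]

```text
clock: 9.3
tcp_pos: [574.0, 28.4, 172.6]
orientation: [[-0.865, -0.502, 0.001], [-0.502, 0.865, 0.0], [-0.001, -0.0, -1.0]]
wrist_force: [-0.0, 0.1, -1.2]
gripper_width: 17.4
```

>>> apply_moves:
  moves:
    - [[0,0,0.005,0,0,0,0.0],[0,0,0.003,0,0,0,0.0],[0,0,0.002,0,0,0,0.0],[0,0,0,0,0,0,0.0],[0,0,0,0,0,0,0.0]]

```text
clock: 9.8
tcp_pos: [573.8, 28.4, 162.4]
orientation: [[-0.865, -0.502, 0.0], [-0.502, 0.865, 0.0], [-0.0, -0.0, -1.0]]
wrist_force: [-0.3, -0.0, -0.7]
gripper_width: 17.4
```

>>> apply_moves:
  moves:
    - [[0,0,0.0015,0,0,0,0.0],[0,0,0,0,0,0,0.0],[0,0,0,0,0,0,0.0]]

```text
clock: 10.1
tcp_pos: [573.8, 28.4, 162.4]
orientation: [[-0.865, -0.502, 0.001], [-0.502, 0.865, 0.0], [-0.001, -0.0, -1.0]]
wrist_force: [-2.5, 0.3, 6.1]
gripper_width: 17.9
```

Contact: +6 N upward, where the free hang read −1.2 N. I'll add a hair more and hold for over a second.

>>> apply_moves:
  moves:
    - [[0,0,0.0003,0,0,0,0.0],[0,0,0,0,0,0,0.0],[0,0,0,0,0,0,0.0],[0,0,0,0,0,0,0.0],[0,0,0,0,0,0,0.0],[0,0,0,0,0,0,0.0],[0,0,0,0,0,0,0.0],[0,0,0,0,0,0,0.0],[0,0,0,0,0,0,0.0],[0,0,0,0,0,0,0.0],[0,0,0,0,0,0,0.0],[0,0,0,0,0,0,0.0]]

```text
clock: 11.3
tcp_pos: [573.8, 28.4, 162.3]
orientation: [[-0.865, -0.502, 0.001], [-0.502, 0.865, 0.0], [-0.001, -0.0, -1.0]]
wrist_force: [-3.1, -0.5, 6.6]
gripper_width: 17.4
```

```bash
python3 snap.py 8 260 140 90 90 250 160 100 90; python3 - <<'E'
import cv2
im=cv2.imread('pics/wrist8.png')[140:340,230:410]
cv2.imwrite('pics/wrist8c.png',cv2.resize(im,None,fx=3,fy=3,interpolation=cv2.INTER_CUBIC))
E
```

```text
11.3 [573.81513909  28.44545645 162.34497857] [[-0.865, -0.502, 0.001], [-0.502, 0.865, 0.0], [-0.001, -0.0, -1.0]] 17.36149326434454 [-3.07193776 -0.4834088   6.56107069]
```

View pics/wrist8c.png

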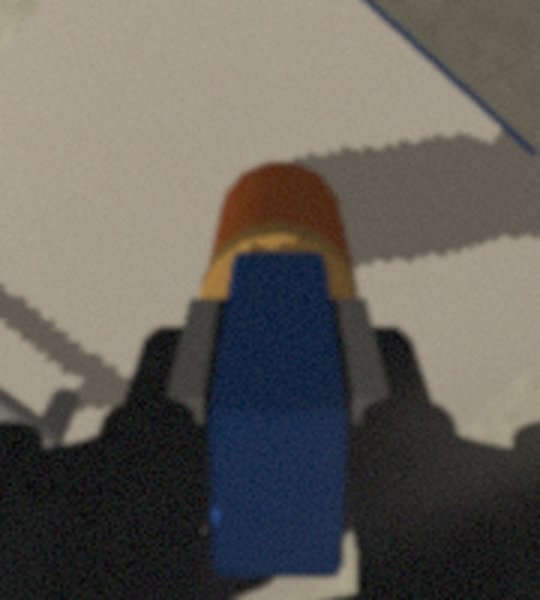

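View pics/side8c.png

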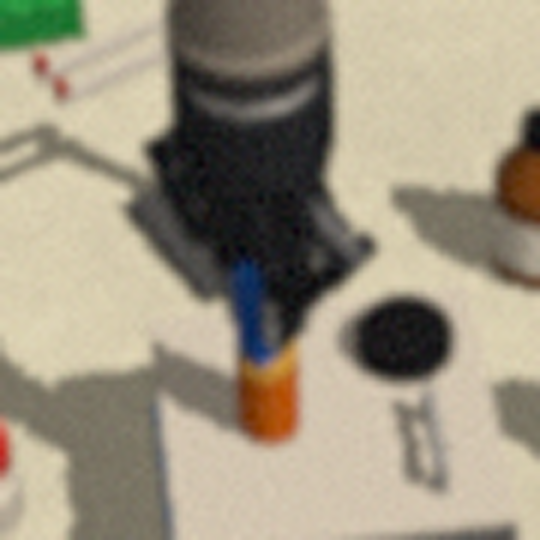

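The collar is seated on the rim, with no gap visible between them. Drawing it out now.

>>> apply_moves:
  moves:
    - [[0,0,-0.004,0,0,0,0.0],[0,0,-0.008,0,0,0,0.0],[0,0,-0.015,0,0,0,0.0],[0,0,-0.02,0,0,0,0.0],[0,0,-0.02,0,0,0,0.0],[0,0,-0.02,0,0,0,0.0],[0,0,-0.02,0,0,0,0.0],[0,0,-0.02,0,0,0,0.0],[0,0,-0.015,0,0,0,0.0],[0,0,0,0,0,0,0.0],[0,0,0,0,0,0,0.0],[0,0,0,0,0,0,0.0]]

```text
clock: 12.65
tcp_pos: [573.0, 28.5, 301.2]
orientation: [[-0.865, -0.502, -0.002], [-0.502, 0.865, -0.0], [0.002, 0.001, -1.0]]
wrist_force: [-0.4, 0.9, -1.8]
gripper_width: 17.4
```

```bash
python3 snap.py 9 255 140 90 80 360 180 60 80; python3 - <<'E'
import cv2
im=cv2.imread('pics/wrist9.png')[140:340,230:410]
cv2.imwrite('pics/wrist9c.png',cv2.resize(im,None,fx=3,fy=3,interpolation=cv2.INTER_CUBIC))
E
```

```text
12.65 [573.02906536  28.46508065 301.16476305] [[-0.865, -0.502, -0.002], [-0.502, 0.865, -0.0], [0.002, 0.001, -1.0]] 17.393945569989416 [-0.35529983  0.91377383 -1.8216039 ]
```

View pics/wrist9c.png

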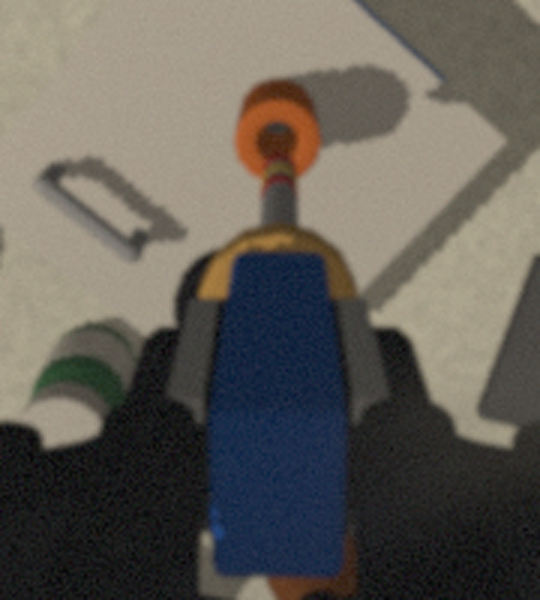

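View pics/side9.png

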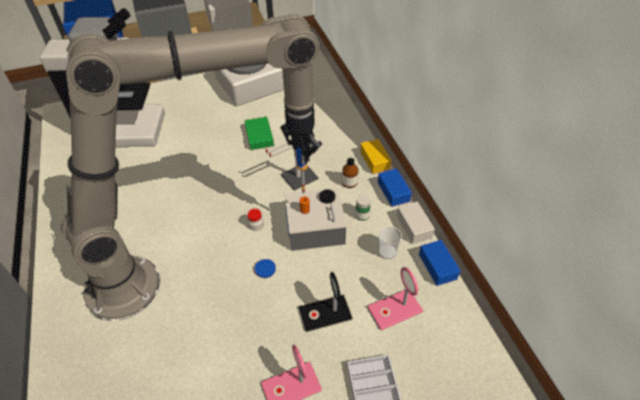

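The rod is clear of the tube. Moving to the loupe.

>>> apply_moves:
  moves:
    - [[0.01,-0.01,0,0,0,0,0.0],[0.02,-0.02,0,0,0,0,0.0],[0.024,-0.026,0,0,0,0,0.0],[0.024,-0.026,0,0,0,0,0.0],[0.024,-0.026,0,0,0,0,0.0],[0.024,-0.026,0,0,0,0,0.0],[0.024,-0.026,0,0,0,0,0.0],[0.024,-0.026,0,0,0,0,0.0],[0.02,-0.022,0,0,0,0,0.0],[0.015,-0.015,0,0,0,0,0.0],[0.005,-0.004,0,0,0,0,0.0],[0,0,0,0,0,0,0.0]]

```text
clock: 14.0
tcp_pos: [501.5, -276.8, 302.4]
orientation: [[-0.866, -0.5, -0.001], [-0.5, 0.866, -0.0], [0.001, 0.0, -1.0]]
wrist_force: [-0.2, 0.7, -1.0]
gripper_width: 17.1
```

```bash
python3 snap.py 10 275 250 100 90 360 180 60 80; python3 - <<'E'
import cv2
im=cv2.imread('pics/wrist10.png')[100:300,220:440]
cv2.imwrite('pics/wrist10c.png',cv2.resize(im,None,fx=3,fy=3,interpolation=cv2.INTER_CUBIC))
E
```

```text
14.0 [ 501.45906896 -276.78785218  302.41992823] [[-0.866, -0.5, -0.001], [-0.5, 0.866, -0.0], [0.001, 0.0, -1.0]] 17.12921977314943 [-0.20445879  0.65711639 -1.0140461 ]
```

View pics/wrist10c.png

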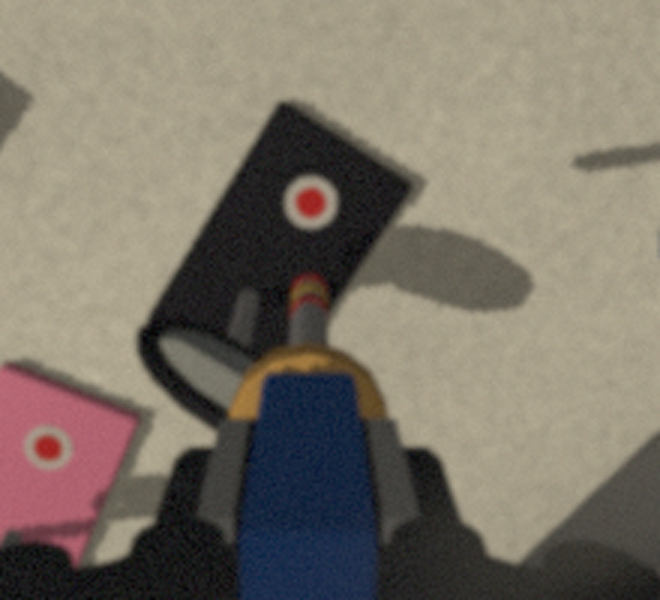

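View pics/side10c.png

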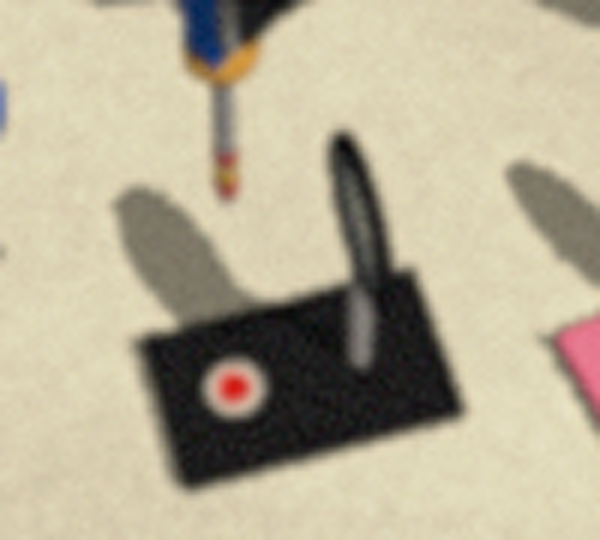

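```bash
python3 - <<'E'
from h import *
z=np.load('p10.npz');pose=(z['p'],z['R'])
d=onz('wrist',311.5/3-.5+220,202.5/3-.5+100,12,pose);print(d)
t=onz('wrist',311/3-.5+220,277/3-.5+100,170,pose);print('tip',t)
t=np.array([502.,-275,0]);print((pose[1].T@(t-pose[0])).round(1))
E
```

```text
[ 501.7281961  -275.26602743   12.        ]
tip [ 500.49042581 -276.78375551  170.        ]
[ -1.5   1.2 302.4]
```

Three cameras put the dot at about (501.8, −275). Shift by (−1.5, +1.2) mm in the tool frame and go down 40 mm.

>>> apply_moves:
  moves:
    - [[-0.0013,0.0013,0.01,0,0,0,0.0],[0,0,0.012,0,0,0,0.0],[0,0,0.01,0,0,0,0.0],[0,0,0.006,0,0,0,0.0],[0,0,0.002,0,0,0,0.0],[0,0,0,0,0,0,0.0],[0,0,0,0,0,0,0.0],[0,0,0,0,0,0,0.0],[0,0,0,0,0,0,0.0],[0,0,0,0,0,0,0.0]]

```text
clock: 15.15
tcp_pos: [503.3, -273.7, 262.8]
orientation: [[-0.865, -0.502, 0.001], [-0.502, 0.865, -0.0], [-0.0, -0.0, -1.0]]
wrist_force: [-0.0, -0.0, -1.7]
gripper_width: 17.4
```

```bash
python3 snap.py 11 275 250 100 90 360 180 60 80; python3 - <<'E'
import cv2
im=cv2.imread('pics/wrist11.png')[100:300,220:440]
cv2.imwrite('pics/wrist11c.png',cv2.resize(im,None,fx=3,fy=3,interpolation=cv2.INTER_CUBIC))
from h import *
s=observe();p=s['tcp_pos'];print(p,s['dq'].round(3))
print((proj('side',[p[0],p[1],p[2]-132.4])+.5-[275,250])*6-.5)
E
```

```text
15.15 [ 503.25572828 -273.70836873  262.79102289] [[-0.865, -0.502, 0.001], [-0.502, 0.865, -0.0], [-0.0, -0.0, -1.0]] 17.38879929181547 [-0.03596161 -0.00916527 -1.67517041]
[ 503.17057797 -273.61966829  262.58140491] [-0.     0.     0.     0.002  0.001 -0.001  0.   ]
[227.10033936 251.89437627]
```

View pics/wrist11c.png

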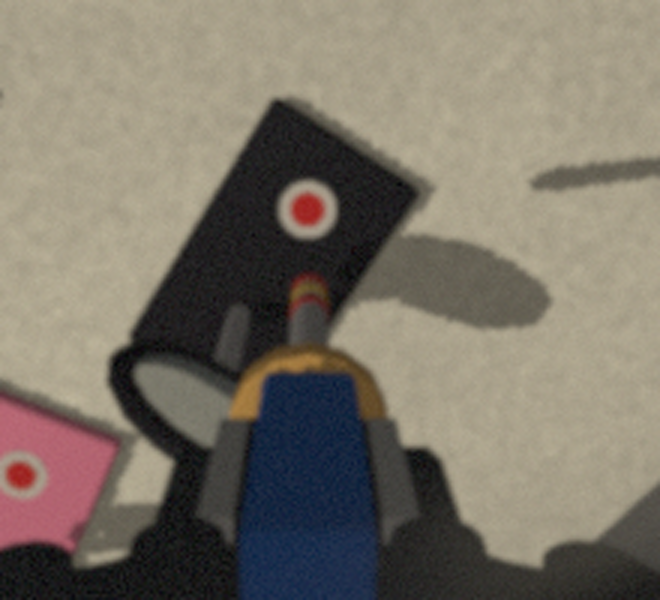

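View pics/side11c.png

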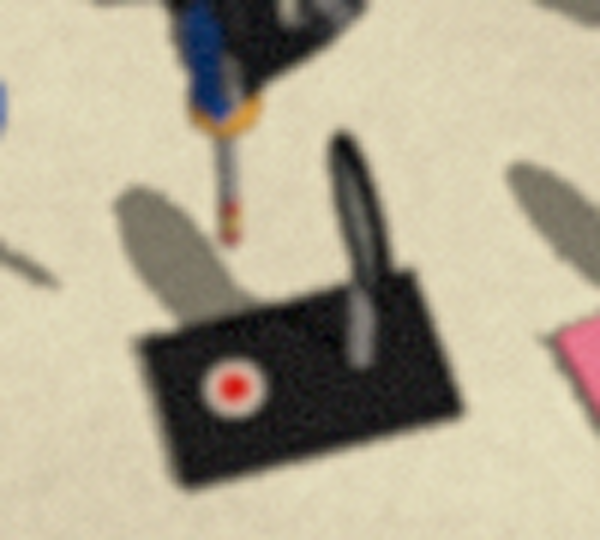

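View pics/side11.png

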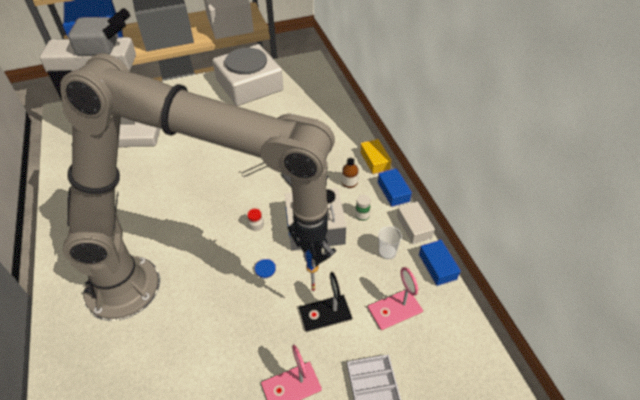

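```bash
python3 -c "
from workcell import *
s=observe();print(s['clock'],s['dq'].round(3),s['gripper_width']);print(close_job())"
```

```text
15.3 [-0.     0.     0.     0.002  0.001 -0.001  0.   ] 17.26367522590571
the job is handed in; nothing more can be done
None
```

I lifted the gauge off the hook and seated it in the orange guide tube. It stayed there for more than a second, pressing at about 7 N. I then drew it right out and am holding it at the black loupe. The job was handed in at 15.3 s; the hand-in reports no verdict.

**Last checks:**
- **Tip position:** I put the tip at about (503, −274, 130) mm, worked out from the arm's pose and the grip offset. The dot is at about (502, −275), so the tip is within about 2 mm of the reading point.
- **Hold:** the gauge looks upright, the joints are still and the grip opening is 17.3 mm. The force reading matches a free hang, and the pictures show it clear of the loupe.
- **Other objects:** nothing I could see in the last side view had moved.

**Disagreements:**
- **Side camera:** near the tube it read about 4–5 mm off from the top and wrist cameras. I went by those two, and the fit in the tube confirmed them. At the end it showed the tip within 1–2 pixels of where I expected it.
- **Arm pose:** readings varied by about 1 mm from one to the next.

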